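# Slide the specimen sled under the drag spring of its dock

## Task

Using only the fingertips, press the specimen sled down firmly against its sprung bed and, keeping it pressed, slide it along the channel under the crossbar and the leaf spring until its nose is fully home against the end stop; then let go. Do not grasp or lift the sled, keep it flat, and leave the bottles and the dish round the dock where they stand.

Things in the scene. Friction and masses are not known exactly. Their poses are not given: they have to be found in the camera images.
- dock: Aluminium dock fixed to the bench, 330 x 116 mm. Origin: centre of its underside, on the bench top; +x runs along the channel from the open end to the end stop, +y left of that, z up. Channel 80 mm wide, wall tops 37 mm above the bench. At the far end a fixed crossbar between cheeks 57 mm high, behind it the leaf spring, then the end stop.
- sled: Grey plastic sled, loose, 140 (x) x 76 (y) x 12 mm, 0.2 kg, in the channel with 2 mm play each side. Origin: centre of its underside; +x to its nose, the same way as the dock's +x. Unpressed its underside is 30 mm above the bench and its nose butts against the crossbar; pressed 5 mm or more it passes under. Home: origin at dock x = 80 mm; the crossbar then holds it down by itself.
- sled_pad (a point): Point on the sled's flat dark rubber press pad (sled x = -55 to -5 mm), 42 mm above the bench unpressed, 18 mm behind the rear face of a cross rib (8 mm thick, 60 mm wide, 10 mm high, sled x = 2 to 10 mm). A fingertip on the pad just behind the rib presses the sled down and pushes it forward. At home the rib is 12 mm short of the crossbar.
- sled_nose (a point): Middle of the upper front edge of the sled.
- bar_edge (a point): Middle of the lower front edge of the crossbar: dock x = 102 mm, 37 mm above the bench. The bar is 8 mm thick; its top is 56 mm above the bench.
- stop_face (a point): Point on the face of the end stop, on the channel's centre line (dock x = 150 mm), 30 mm above the bench.
- bed (a joint): Sprung steel floor plate of the channel that carries the sled; it stays level and moves straight down. 0 = up (its top 30 mm above the bench), 0.009 m = fully down on its stop. With the sled on it a downward push of about 4 N starts it, about 9 N takes it down 5 mm and about 12 N to the stop.
- leaf (a joint): Leaf spring (44 mm wide steel strip) hinged behind the crossbar at dock x = 112 mm, 46 mm up, sloping down towards the end stop; rolled tip at x = 142 mm, 32 mm up. 0 = at rest, grows (rad) as the sled's nose lifts the tip; about 0.05 to 0.2 with the sled under it. It presses on the nose with 1 to 3 N.
- bottle_dark: Dark reagent bottle, 51 mm across, 93 mm high, beside the dock; leave it alone. Origin: centre of its underside.
- bottle_small: Small indicator bottle with white cap, 47 mm across, 79 mm high, beside the dock; leave it alone. Origin: centre of its underside.
- petri: Glass petri dish, 69 mm across, 15 mm high, beside the dock; leave it alone. Origin: centre of its underside.
Things that resemble listed ones, but are neither listed nor needed, are in the scene too. There is more than one size of the sled; the one meant has the size given above.

How it is judged:
On the way:
1. the fingers press the sled and its bed down at least 4.5 mm while the nose is still outside the crossbar (value of joint bed above 0.0045 m and contact force between the fingers and sled above 3 N and x of sled in the frame of dock below 0.036 m), for 0.1 s.
At the end, for the whole second after the job is handed in: The sled is home and at rest: nose within 4 mm of the end stop, held down under the crossbar (bed down more than 3.5 mm), the leaf spring riding on its nose (leaf above 0.05 rad), flat and in line within 0.08 rad (x of sled in the frame of dock between 0.076 and 0.084 m and value of joint bed above 0.0035 m and value of joint leaf above 0.05 rad and angle between the x axis of sled and the x axis of dock, either way round below 0.08 rad and angle between sled's own z axis and vertical below 0.08 rad and linear speed of sled below 0.01 m/s); the robot touches nothing.
It fails at once if the sled is lifted out of the channel (more than 12 mm) (height (world z) of sled above 0.042 m).
It fails at once if the sled is tipped up (more than 0.2 rad) (angle between sled's own z axis and vertical above 0.2 rad).
It fails at once if a bottle or the dish is shifted more than 25 mm or knocked over (distance of any of bottle_dark, bottle_small, petri from where it was at the start of the episode above 0.025 m or angle between any of bottle_dark, bottle_small, petri's own z axis and vertical above 0.3 rad).
It also fails if it takes over 32 s, if anything falls off the work surface, if the arm or the gripper's body presses on something with over 40 N, if the wrist force passes 120 N, or if a joint passes its speed limit or range.

## Robot

A 7-joint arm with a two-finger parallel gripper is mounted at the origin on a cart in front of the work surface, level with it; the furniture and walls round the work are solid. World frame = base frame: x ahead of the robot, y to its left, z up, the work surface at z = 0. Lengths are in m, angles in rad, forces in N, time in s.
With the tool pointing down it reaches from about 0.35 to 0.9 m from the base axis. Payload 19.9 kg.
Tool frame: the origin (TCP) lies midway between the tips of the shut fingers; the grasp point (between the pads) lies 19 mm behind it; z points along the fingers, y is the line along which they close (so a half turn about z gives the same grasp; the last joint's range is limited). The gripper opens to 94 mm and grips with 3 to 60 N. Pads are 16 mm wide; open, the fingers measure 119 mm over their backs; the gripper's body (75 mm by 177 mm) begins 78 mm behind the grasp point.
Start: joints at [-1.248, 0.417, -0.01, 1.614, 0.005, 1.111, -0.053], TCP at [0.223, 0.584, 0.205] pointing down, gripper open.
Joint ranges: [-2.81, 2.81], [-0.39, 2.02], [-1.27, 1.25], [0.06, 2.57], [-1.19, 4.33], [0.19, 2], [-2.82, 2.82]. Speed limits (rad/s): [1.89, 1.89, 2.39, 2.39, 3.01, 3.01, 3.01].

## Interface

Orientations are given as a rotation vector (axis times angle).
In Python, from cell import get_state, snapshot, job_done gives the robot as it stands.
- The arm moves only by the shell command python3 -m handwheel 'ROWS' [FORCE]. ROWS is a JSON object of lists of equal length, an entry for each row: "offset": the shift along the tool's x, y, z in cm, a list of three; "yaw": the turn about the tool's z in rad; "claw": the closure, from 0 (fully open) to 1 (shut). In form: {"offset": [[dx, dy, dz], ...], "yaw": [yaw, ...], "claw": [claw, ...]}. A call has exactly 5 rows; each row shifts and turns the commanded pose from where the row before left it, along the tool's axes as they then stand; what a row does not reach is not made up. A row lasts 1/10 s, in which the tool goes at most 50 mm and 8.59 degrees, less where a joint would pass 70% of its speed; a pose out of reach is approached as far as the arm can. A call is refused whole if a number of a shift passes 5 or a number of a turn 0.15, either way. A call with a gripper value outside its range is refused whole. The fingers move at their own pace and stop on an object; FORCE is the grip in N (left out, the last holds). Time passes only in rows, so rows that do not move let the fingers close, or fill a call up. It gives the time, the measured TCP pose, the force, the opening and the grip force at its end, in the units of the state.
- get_state(): the state, without advancing time (a new reading comes with each control period).
- snapshot(name): name is "side" or "top" or "wrist"; returns a dict with "img" (420x560x3 uint8, red, green, blue), "K" (3x3 intrinsics, pixels), "rvec" (rotation vector, rad) and "tvec" (3), from world to camera coordinates, as OpenCV has them. Camera axes: x right, y down, z forward; pixel columns grow to the right and rows downward; lengths in m; the calibration is good to about 2 mm. A picture is of the moment at which its call begins. There is no depth.
- job_done(): hands the job in; it is judged then, once.
The state is a dict: "clock": time; "joint_positions": joint angles; "dq": joint speeds; "effort": joint torques, N m; "tcp_pos": TCP position; "tcp_rot": TCP orientation; "force": force on the tool from outside, world axes, zero at the start; "moment": the same for the moment, N m; "width": finger opening in m; "gripper_force": force on a finger pad.
Only numpy, scipy, OpenCV 4.12 (cv2) and the standard library are available. Lean on these libraries where they do the work, as an engineer would, in place of code of your own. Each camera call takes 0.05 s, during which the arm holds its last target. There are 200 camera calls.

## Working session

There is one attempt and no reset: what is moved stays moved. The work goes in short steps, Python scripts to look and compute and a shell command to move; the robot and the scene stay as the last step left them, time stands still between calls to the robot, and variables do not carry over. Pictures are saved under pics/ and viewed, at most 10 in all, crops included, and the job is handed in when it is done.

```bash
mkdir -p pics
python3 - <<'E'
from cell import get_state,snapshot
import cv2,pickle
s=get_state();print({k:s[k] for k in('clock','tcp_pos','tcp_rot','width','force')})
d={}
for n in('top','side'):
    d[n]=snapshot(n);cv2.imwrite(f'pics/{n}.png',cv2.cvtColor(d[n]['img'],cv2.COLOR_RGB2BGR))
pickle.dump(d,open('d.pkl','wb'))
E
```

```text
{'clock': 0.0, 'tcp_pos': array([0.22283138, 0.58354732, 0.20484109]), 'tcp_rot': array([-5.69762500e-01, -3.08935019e+00,  1.81580305e-03]), 'width': 0.09389879141273093, 'force': array([ 0.50413151, -0.00305772, -0.94879903])}
```

View pics/top.png

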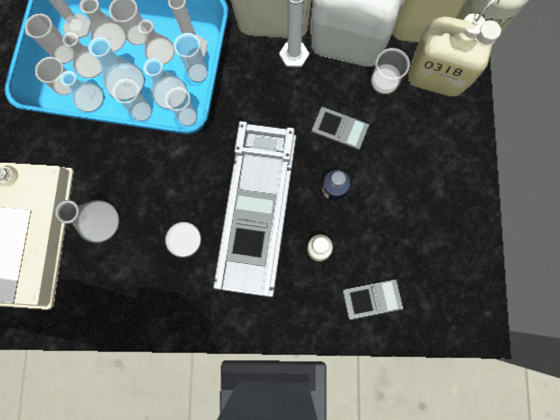

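View pics/side.png

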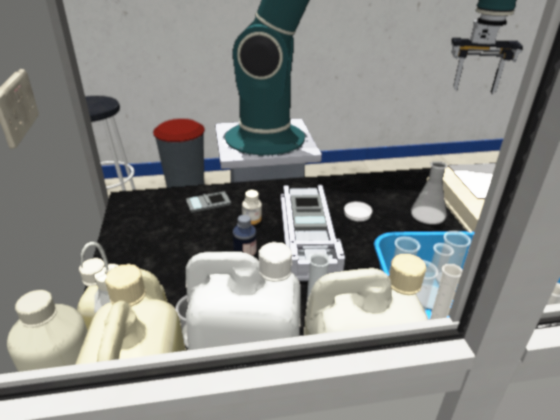

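Top view: the dock runs from its open end at about (245,293) to the crossbar and stop at about (265,135). There are three sled-like things: the one in the channel at (250,225), a loose one at (340,127) and a loose one at (373,299). The one in the channel fits. The bottles are at (337,183) and (320,247), and the dish is at (183,240).

I'll measure these points and confirm with a crop.

```bash
cat > h.py <<'E'
import numpy as np,cv2
def ray(c,uv,z):
    R=cv2.Rodrigues(np.array(c['rvec'],float))[0];t=np.array(c['tvec'],float).ravel()
    C=-R.T@t;d=R.T@np.linalg.inv(c['K'])@np.array([uv[0],uv[1],1.]);return C+d*(z-C[2])/d[2]
def proj(c,p): return cv2.projectPoints(np.array(p,float).reshape(-1,3),np.array(c['rvec'],float),np.array(c['tvec'],float),np.array(c['K'],float),None)[0].reshape(-1,2)
E
python3 - <<'E'
import pickle,numpy as np,cv2
from h import *
d=pickle.load(open('d.pkl','rb'));c=d['top'];im=c['img']
hsv=cv2.cvtColor(im,cv2.COLOR_RGB2HSV);g=cv2.cvtColor(im,cv2.COLOR_RGB2GRAY)
# dark pad inside dock, dock outline (bright)
roi=np.zeros_like(g);roi[115:302,205:305]=255
m=((g>110)*roi).astype(np.uint8);m=cv2.morphologyEx(m,cv2.MORPH_CLOSE,np.ones((5,5)))
k=max(cv2.findContours(m,0,2)[0],key=cv2.contourArea);box=cv2.boxPoints(cv2.minAreaRect(k));print('dock box',box.round(1).tolist())
print([ray(c,p,.037)[:2].round(4).tolist() for p in box])
hull=cv2.fillPoly(np.zeros_like(g),[k],255)
n=((g<70)&(hull>0)).astype(np.uint8)
for q in cv2.findContours(n,0,2)[0]:
    if cv2.contourArea(q)>100:
        b=cv2.boxPoints(cv2.minAreaRect(q));print('pad',b.round(1).tolist());w=np.array([ray(c,p,.042)[:2] for p in b]);print(w.round(4).tolist(),'c',w.mean(0),[np.linalg.norm(w[i]-w[i-1]).round(4) for i in range(4)])
for nm,uv,z in(('dark',(337,178),.09),('small',(320,245),.079),('petri',(183,240),.015)):print(nm,ray(c,uv,z))
cr=im[115:300,200:360];cv2.imwrite('pics/crop.png',cv2.cvtColor(cv2.resize(cr,None,fx=3.2,fy=3.2,interpolation=2),cv2.COLOR_RGB2BGR))
E
```

```text
dock box [[212.6999969482422, 288.20001220703125], [236.8000030517578, 119.69999694824219], [296.5, 128.1999969482422], [272.5, 296.79998779296875]]
[[0.4019, 0.0958], [0.7356, 0.0621], [0.7192, -0.0579], [0.3882, -0.0167]]
pad [[232.3000030517578, 252.39999389648438], [236.0, 227.8000030517578], [263.79998779296875, 231.89999389648438], [260.1000061035156, 256.6000061035156]]
[[0.4692, 0.0608], [0.5164, 0.0554], [0.5092, 0.0022], [0.4622, 0.008]] c [0.48923314 0.03158883] [np.float64(0.0532), np.float64(0.0475), np.float64(0.0537), np.float64(0.0474)]
dark [ 0.6049003  -0.13245817  0.09      ]
small [ 0.48205912 -0.10226501  0.079     ]
petri [0.49430063 0.16148326 0.015     ]
```

View pics/crop.png

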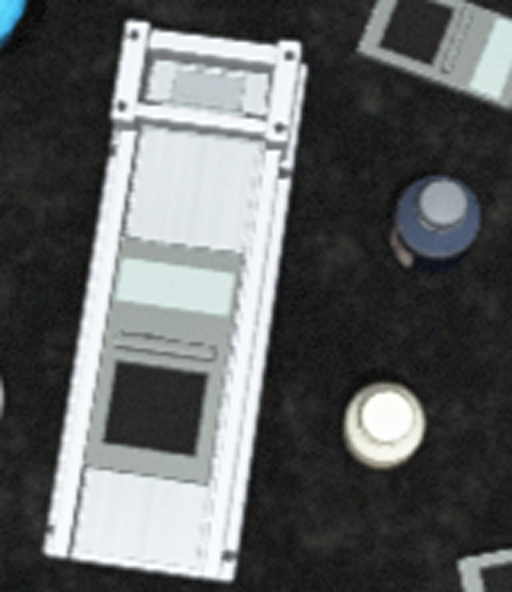

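The crop confirms the sled in the channel: its dark pad is near (248,242) and measures 47 x 53 mm, and the rib lies ahead of it. The loose look-alikes lie outside the dock. The nose is about 73 mm short of the bar, so the whole push is about 121 mm. The dock yaw is about -0.113 rad, and once the tool is yawed by -0.25 its -x axis points along dock +x.

I'll start the approach with the fingers shut.

```bash
python3 -m handwheel '{"offset":[[0,0,-2],[0,0,-2],[-2.3,-3.4,0],[-2.3,-3.4,0],[-2.3,-3.4,0]],"yaw":[-0.125,-0.125,0,0,0],"claw":[1,1,1,1,1]}' 20
python3 -m handwheel '{"offset":[[-2.3,-3.4,0],[-2.3,-3.4,0],[-2.3,-3.4,0],[-2.3,-3.4,0],[-2.3,-3.4,0]],"yaw":[0,0,0,0,0],"claw":[1,1,1,1,1]}'
python3 -m handwheel '{"offset":[[-2.3,-3.4,0],[-2.3,-3.4,0],[-2.3,-3.4,0],[-2.3,-3.4,0],[-2.3,-3.4,0]],"yaw":[0,0,0,0,0],"claw":[1,1,1,1,1]}'
cat > where.py <<'E'
from cell import get_state
import numpy as np,sys
from scipy.spatial.transform import Rotation as Ro
s=get_state();R=Ro.from_rotvec(s['tcp_rot']).as_matrix()
print(s['clock'],s['tcp_pos'].round(4),'x',R[:,0].round(3),'z',R[:,2].round(3),'F',s['force'].round(1),s['width'])
if len(sys.argv)>1:
    g=np.array(eval(sys.argv[1]));print('need cm',(R.T@(g-s['tcp_pos'])*100).round(2))
E
python3 where.py '[.5071,.0296,.12]'
```

```text
clock: 0.6
tcp_pos: [0.2803, 0.4731, 0.2451]
tcp_rot: [-0.18, -3.136, 0.001]
force: [0.7, 0.4, -0.2]
width: 0.0575
gripper_force: 0.0
clock: 1.1
tcp_pos: [0.375, 0.2909, 0.2454]
tcp_rot: [-0.18, -3.136, 0.0]
force: [0.3, 0.3, -0.2]
width: 0.0173
gripper_force: 0.0
clock: 1.6
tcp_pos: [0.4697, 0.1089, 0.2455]
tcp_rot: [-0.18, -3.136, -0.0]
force: [1.1, 0.7, 0.2]
width: 0.0002
gripper_force: 0.0
1.6 [0.4697 0.1089 0.2455] x [-0.993  0.114  0.   ] z [-0.  0. -1.] F [1.1 0.7 0.2] 0.00018516880284118984
need cm [-4.62 -7.45 12.55]
```

```bash
python3 -m handwheel '{"offset":[[-1.55,-2.5,0],[-1.55,-2.5,0],[-1.5,-2.45,3],[0,0,4.5],[0,0,4]],"yaw":[0,0,0,0,0],"claw":[1,1,1,1,1]}'
python3 -m handwheel '{"offset":[[0,0,0.5],[0,0,0],[0,0,0],[0,0,0],[0,0,0]],"yaw":[0,0,0,0,0],"claw":[1,1,1,1,1]}'
python3 where.py '[.5071,.0296,.06]'
python3 - <<'E'
from cell import snapshot
from h import *
import pickle,cv2
d={n:snapshot(n) for n in('wrist','top')};pickle.dump(d,open('d2.pkl','wb'))
a=[cv2.cvtColor(d['wrist']['img'],cv2.COLOR_RGB2BGR)]
cv2.imwrite('pics/w1.png',a[0])
E
```

```text
clock: 2.1
tcp_pos: [0.5064, 0.0303, 0.1289]
tcp_rot: [0.183, 3.136, -0.0]
force: [1.5, 0.8, -0.0]
width: 0.0005
gripper_force: 0.0
clock: 2.6
tcp_pos: [0.5072, 0.0315, 0.1268]
tcp_rot: [0.18, 3.134, 0.001]
force: [-0.0, 0.1, 0.2]
width: 0.0007
gripper_force: 0.0
2.6 [0.5072 0.0315 0.1268] x [-0.993  0.114 -0.002] z [ 0.002  0.001 -1.   ] F [-0.   0.1  0.2] 0.0007251574739695404
need cm [ 0.   -0.19  6.68]
```

View pics/w1.png

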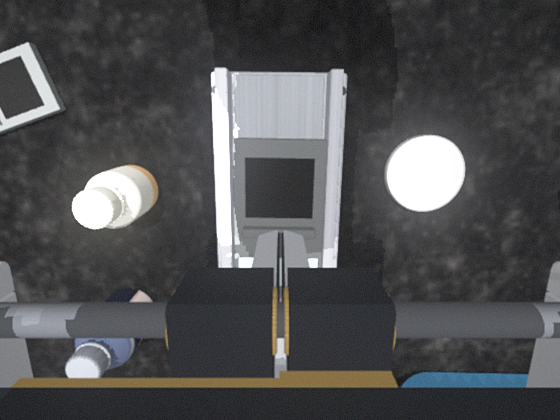

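The wrist view, where image up is dock -x, shows the pad at columns 246-314 and rows 158-218. The rib is at about row 232, and the shut fingertips are near (280,235), centred on the channel.

I'll measure the pad from here.

Run:
```python
from h import *
import pickle
c=pickle.load(open('d2.pkl','rb'))['wrist'];g=cv2.cvtColor(c['img'],cv2.COLOR_RGB2GRAY)
m=(g<60).astype(np.uint8);r=np.zeros_like(m);r[145:226,236:324]=1;m*=r
k=max(cv2.findContours(m,0,2)[0],key=cv2.contourArea);b=cv2.boxPoints(cv2.minAreaRect(k));print(b)
w=np.array([ray(c,p,.042)[:2] for p in b]);print(w.round(4),w.mean(0),[np.linalg.norm(w[i]-w[i-1]).round(4) for i in range(4)])
u=np.array([.9936,-.1128]);v=np.array([.1128,.9936])
for nm,p,z in(('openL',(347,72),.037),('openR',(212,72),.037),('sled rear',(280,138),.042),('ribrear',(280,227),.052)):
    q=ray(c,p,z)[:2]-w.mean(0);print(nm,'rel pad centre along,left mm',(q@u*1e3).round(1),(q@v*1e3).round(1))
t=np.array([.5072,.0315])-w.mean(0);print('tcp rel',t@u*1e3,t@v*1e3)
```

```text
[[251.7504  215.98958]
 [254.22702 156.5511 ]
 [313.5823  159.02425]
 [311.10568 218.46272]]
[[0.5105 0.0078]
 [0.4618 0.0164]
 [0.4692 0.0633]
 [0.5183 0.0568]] [0.48993882 0.0360564 ] [np.float64(0.0496), np.float64(0.0494), np.float64(0.0475), np.float64(0.0495)]
openL rel pad centre along,left mm -89.5 49.3
openR rel pad centre along,left mm -89.7 -54.1
sled rear rel pad centre along,left mm -40.2 -2.1
ribrear rel pad centre along,left mm 30.0 -2.2
tcp rel 17.66467090362723 -2.5801809534083486
```

The TCP is centred laterally within 1 mm, and its front edge is about 6 mm behind the rib. I'll descend to just above the pad.

```bash
python3 -m handwheel '{"offset":[[0,0,3],[0,0,3],[0,0,1.5],[0,0,0],[0,0,0]],"yaw":[0,0,0,0,0],"claw":[1,1,1,1,1]}'
python3 -m handwheel '{"offset":[[0,0,0.3],[0,0,0.3],[0,0,0.2],[0,0,0.2],[0,0,0]],"yaw":[0,0,0,0,0],"claw":[1,1,1,1,1]}'; python3 where.py
```

```text
clock: 3.2
tcp_pos: [0.5068, 0.0312, 0.0511]
tcp_rot: [0.18, 3.136, -0.0]
force: [-0.9, 0.0, 0.1]
width: 0.0006
gripper_force: 0.0
clock: 3.7
tcp_pos: [0.5067, 0.0313, 0.0406]
tcp_rot: [0.18, 3.136, 0.0]
force: [-1.1, 0.6, 5.7]
width: 0.0006
gripper_force: 2.9
3.7 [0.5067 0.0313 0.0406] x [-0.993  0.115 -0.   ] z [ 0.  0. -1.] F [-1.1  0.6  5.7] 0.0006272056287852025
```

```bash
python3 -m handwheel '{"offset":[[0,0,0.2],[0,0,0.2],[0,0,0.2],[0,0,0.1],[0,0,0]],"yaw":[0,0,0,0,0],"claw":[1,1,1,1,1]}'; python3 where.py
```

```text
clock: 4.2
tcp_pos: [0.5068, 0.0313, 0.0338]
tcp_rot: [0.18, 3.136, 0.0]
force: [-2.3, 0.9, 11.6]
width: 0.0004
gripper_force: 5.8
4.2 [0.5068 0.0313 0.0338] x [-0.993  0.115 -0.   ] z [ 0.  0. -1.] F [-2.3  0.9 11.6] 0.0004089752591683698
```

The bed is down about 8 mm at 11.6 N. I'll push forward (tool -x).

```bash
python3 -m handwheel '{"offset":[[-0.3,0,0],[-0.4,0,0],[-0.5,0,0],[-0.6,0,0],[-0.6,0,0]],"yaw":[0,0,0,0,0],"claw":[1,1,1,1,1]}'
python3 -m handwheel '{"offset":[[-0.6,0,0],[-0.6,0,0],[-0.6,0,0],[-0.6,0,0],[-0.6,0,0]],"yaw":[0,0,0,0,0],"claw":[1,1,1,1,1]}'; python3 where.py
```

```text
clock: 4.7
tcp_pos: [0.5297, 0.0286, 0.0336]
tcp_rot: [-0.18, -3.135, -0.0]
force: [-8.0, 1.5, 10.9]
width: 0.0002
gripper_force: 5.9
clock: 5.2
tcp_pos: [0.5595, 0.0251, 0.0336]
tcp_rot: [-0.18, -3.135, -0.0]
force: [-8.1, 0.4, 12.3]
width: 0.0005
gripper_force: 5.9
5.2 [0.5595 0.0251 0.0336] x [-0.993  0.115  0.002] z [-0.002  0.    -1.   ] F [-8.1  0.4 12.3] 0.0005407089461383623
```

```bash
python3 -m handwheel '{"offset":[[-0.5,0,0],[-0.5,0,0],[-0.5,0,0],[-0.5,0,0],[-0.5,0,0]],"yaw":[0,0,0,0,0],"claw":[1,1,1,1,1]}'
python3 -m handwheel '{"offset":[[-0.4,0,0],[-0.4,0,0],[-0.4,0,0],[-0.4,0,0],[-0.4,0,0]],"yaw":[0,0,0,0,0],"claw":[1,1,1,1,1]}'; python3 where.py
python3 - <<'E'
from cell import snapshot
import cv2,pickle
d={n:snapshot(n) for n in('top','wrist')};pickle.dump(d,open('d3.pkl','wb'))
cv2.imwrite('pics/s2.png',cv2.cvtColor(d['wrist']['img'],cv2.COLOR_RGB2BGR))
E
```

```text
clock: 5.7
tcp_pos: [0.5844, 0.0222, 0.0336]
tcp_rot: [-0.18, -3.135, -0.0]
force: [-7.9, 0.7, 11.9]
width: 0.0003
gripper_force: 5.9
clock: 6.2
tcp_pos: [0.6042, 0.0199, 0.0337]
tcp_rot: [-0.18, -3.135, -0.0]
force: [-8.3, 1.0, 12.1]
width: 0.0001
gripper_force: 5.9
6.2 [0.6042 0.0199 0.0337] x [-0.993  0.115  0.002] z [-0.002  0.    -1.   ] F [-8.3  1.  12.1] 0.0001234451557407291
```

View pics/s2.png

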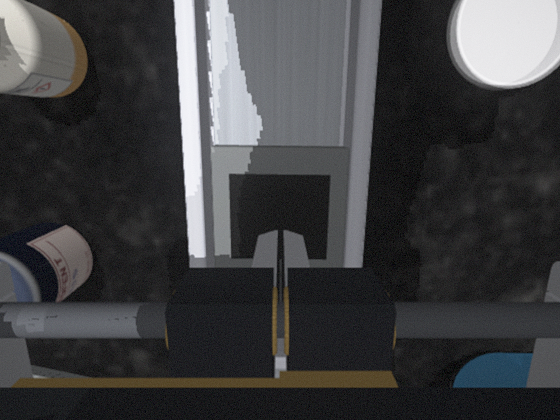

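The wrist view shows the sled straight in the channel, with the pad at (230-330, 175-258) and the fingertips on it at the rib. Forces are steady, and by dead reckoning the nose is already under the bar. I'll continue to the stop.

```bash
python3 -m handwheel '{"offset":[[-0.4,0,0],[-0.4,0,0],[-0.4,0,0],[-0.4,0,0],[-0.4,0,0]],"yaw":[0,0,0,0,0],"claw":[1,1,1,1,1]}'
python3 -m handwheel '{"offset":[[-0.1,0,0],[-0.1,0,0],[-0.1,0,0],[-0.1,0,0],[-0.1,0,0]],"yaw":[0,0,0,0,0],"claw":[1,1,1,1,1]}'; python3 where.py
```

```text
clock: 6.8
tcp_pos: [0.6239, 0.0176, 0.0336]
tcp_rot: [-0.18, -3.134, -0.0]
force: [-8.9, 1.2, 10.3]
width: 0.0005
gripper_force: 8.2
clock: 7.3
tcp_pos: [0.6286, 0.017, 0.0335]
tcp_rot: [-0.18, -3.134, -0.0]
force: [-8.6, -0.0, 9.9]
width: 0.0004
gripper_force: 8.0
7.3 [0.6286 0.017  0.0335] x [-0.993  0.115  0.002] z [-0.002  0.    -1.   ] F [-8.6 -0.   9.9] 0.00036035190831441237
```

```bash
python3 -m handwheel '{"offset":[[-0.1,0,0],[-0.1,0,0],[-0.1,0,0],[-0.1,0,0],[-0.1,0,0]],"yaw":[0,0,0,0,0],"claw":[1,1,1,1,1]}'
python3 where.py
```

```text
clock: 7.8
tcp_pos: [0.6327, 0.0165, 0.0334]
tcp_rot: [-0.18, -3.132, -0.0]
force: [-19.7, 1.7, 17.4]
width: 0.0007
gripper_force: 12.0
7.8 [0.6327 0.0165 0.0334] x [-0.993  0.115  0.004] z [-0.004  0.    -1.   ] F [-19.7   1.7  17.4] 0.00067800297735212
```

```bash
python3 -m handwheel '{"offset":[[-0.1,0,0],[-0.1,0,0],[-0.05,0,0],[-0.05,0,0],[0,0,0]],"yaw":[0,0,0,0,0],"claw":[1,1,1,1,1]}'
python3 where.py
```

```text
clock: 8.3
tcp_pos: [0.6329, 0.0165, 0.0332]
tcp_rot: [-0.18, -3.126, -0.001]
force: [-35.9, 3.0, 32.5]
width: 0.0007
gripper_force: 20.8
8.3 [0.6329 0.0165 0.0332] x [-0.993  0.115  0.01 ] z [-0.01   0.001 -1.   ] F [-35.9   3.   32.5] 0.0006716187465554223
```

The fingers hit a hard stop after 127 mm of travel, as predicted, so the sled is home. I'll ease the push and lift straight off.

```bash
python3 -m handwheel '{"offset":[[0.15,0,0],[0.1,0,-0.1],[0,0,-0.3],[0,0,-0.4],[0,0,-0.5]],"yaw":[0,0,0,0,0],"claw":[1,1,1,1,1]}'
python3 -m handwheel '{"offset":[[0.3,0,-1],[0.5,0,-2],[2,0,-4],[3,0,-4],[3,0,-4]],"yaw":[0,0,0,0,0],"claw":[1,1,1,1,1]}'
python3 -m handwheel '{"offset":[[4,0,-2],[4,0,-1],[4,0,0],[4,0,0],[0,0,0]],"yaw":[0,0,0,0,0],"claw":[1,1,1,1,1]}'
python3 where.py
python3 - <<'E'
from cell import snapshot
import cv2,pickle,numpy as np
from h import *
d={n:snapshot(n) for n in('top','side')};pickle.dump(d,open('d4.pkl','wb'))
f=lambda i,a,b,c,e:cv2.resize(cv2.cvtColor(i[a:b,c:e],cv2.COLOR_RGB2BGR),(390,590),interpolation=2)
cv2.imwrite('pics/end.png',np.hstack([f(d['top']['img'],110,300,205,330),f(d['side']['img'],175,285,265,350)]))
E
```

```text
clock: 8.8
tcp_pos: [0.6331, 0.0166, 0.0453]
tcp_rot: [-0.18, -3.132, 0.0]
force: [-4.6, 0.5, -4.2]
width: 0.0005
gripper_force: 2.7
clock: 9.3
tcp_pos: [0.5468, 0.0263, 0.1982]
tcp_rot: [0.181, 3.136, -0.0]
force: [1.0, 0.5, 1.6]
width: 0.0001
gripper_force: 0.0
clock: 9.8
tcp_pos: [0.3855, 0.0452, 0.2271]
tcp_rot: [0.178, 3.136, 0.003]
force: [0.8, 1.0, 0.3]
width: 0.0009
gripper_force: 0.0
9.8 [0.3855 0.0452 0.2271] x [-0.994  0.113 -0.001] z [ 0.001  0.002 -1.   ] F [0.8 1.  0.3] 0.000892393230368884
```

View pics/end.png

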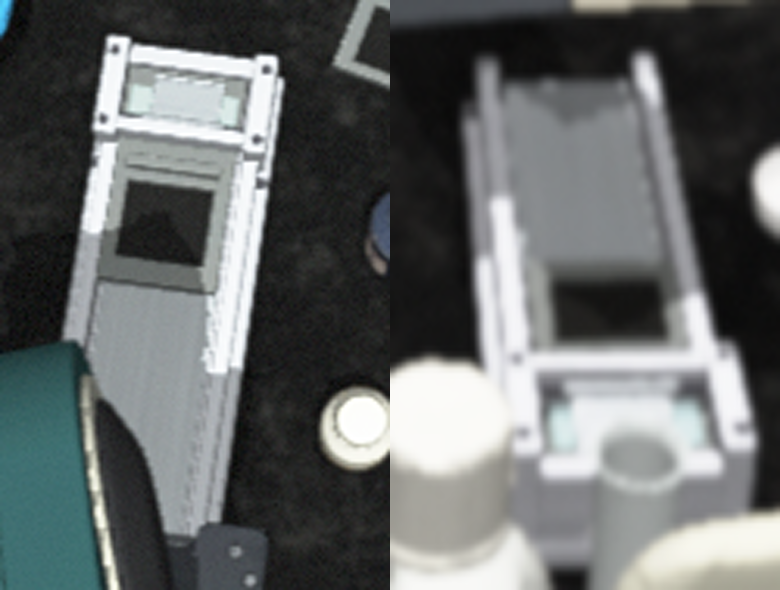

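The picture shows the sled under the bar, with its light nose patch visible either side of the leaf and the rib just short of the bar. Next I'll measure how far the pad moved.

Run:
```python
from h import *
import pickle
c=pickle.load(open('d4.pkl','rb'))['top'];g=cv2.cvtColor(c['img'],cv2.COLOR_RGB2GRAY)
r=np.zeros_like(g);r[163:200,240:275]=1
m=((g<75)&(r>0)).astype(np.uint8)
k=max(cv2.findContours(m,0,2)[0],key=cv2.contourArea);b=cv2.boxPoints(cv2.minAreaRect(k));print(b)
w=np.array([ray(c,p,.037)[:2] for p in b]);print(w.round(4),[np.linalg.norm(w[i]-w[i-1]).round(4) for i in range(4)])
u=np.array([.9936,-.1128]);print('moved',(w.mean(0)-np.array([.48923,.03159]))@u)
# crop -> px: pad / bar edges along centre line
s=lambda x,y:(205+x*125/390,110+y*190/590)
pc=w.mean(0)@u
for n,p,z in(('rib front top',s(176,155),.047),('rib rear top',s(174,172),.047),('bar rear top',s(180,137),.056),('sled rear',s(156,285),.037),('far end',s(190,50),.057)):print(n,(ray(c,p,z)[:2]@u-pc)*1e3)
```

```text
[[241.43997 191.92001]
 [244.91997 167.56   ]
 [272.63998 171.51999]
 [269.15997 195.88   ]]
[[ 0.5876  0.0479]
 [ 0.6367  0.0426]
 [ 0.6294 -0.012 ]
 [ 0.5805 -0.0063]] [np.float64(0.0546), np.float64(0.0494), np.float64(0.0551), np.float64(0.0492)]
moved 0.12008403331556904
rib front top 41.89702509630988
rib rear top 30.80810189037941
bar rear top 51.19658932115656
sled rear -40.186480450829734
far end 108.02880908441381
```

The pad moved 120 mm against the 121 mm predicted. The bar sits 51 mm ahead of the pad centre where home needs 52 mm, so the sled is home and the arm is clear.

```bash
python3 -c "
from cell import job_done
print(job_done())"
```

```text
the job is handed in; nothing more can be done
None
```

I pressed the sled down about 8 mm, slid it 120 mm under the crossbar and leaf spring until it hit the end stop, then lifted the fingers clear and handed the job in at about 10 s; I got no verdict back.

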